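# Load a test cartridge into the reader and start it

## Robot

A 6-joint arm with a two-finger parallel gripper is mounted at the origin on the work surface. World frame = base frame: x ahead of the robot, y to its left, z up, the work surface at z = 0. Lengths are in mm, angles in rad, forces in N, time in s.
With the tool pointing down it reaches from about 350 to 925 mm from the base axis. Payload 6.4 kg.
Tool frame: the origin (TCP) lies on the centre line of the jaws, within the pads' length; the fingertips stand 14 mm ahead of it and the grasp point (between the pads) lies 5 mm behind it; z points along the fingers, y is the line along which they close (so a half turn about z gives the same grasp; the last joint's range is limited). The gripper opens to 94 mm and grips with 3 to 60 N. Pads are 16 mm wide; open, the fingers measure 119 mm over their backs; the gripper's body (75 mm by 177 mm) begins 78 mm behind the grasp point.
Start: joints at [-1.362, 0.245, 1.558, -0, 1.339, -0.174], TCP at [242.793, -602.964, 219.455] pointing down, gripper open.
Joint ranges: [-3.13, 3.13], [-1.02, 2.26], [0.13, 2.54], [-0.95, 4.09], [0.21, 2.88], [-2.74, 2.74]. Speed limits (rad/s): [2.57, 2.57, 3.14, 3.14, 3.14, 3.14].

## Interface

Orientations are given as [roll, pitch, yaw] about the fixed x, y, z axes, in that order (R = Rz(yaw) Ry(pitch) Rx(roll)).
In Python, from station import telemetry, viewer, close_job gives the robot as it stands.
- The arm moves only by the tool step_arm, never from a script. Its argument "series" is a list of rows, each a list of 3 entries, a list of its own where there are three numbers: the closure, from 0 (fully open) to 1 (shut), then the shift along the tool's x, y, z in units of 30 mm (1.0 is 30 mm), then the turn, a rotation vector about the tool's x, y, z in units of 8 degrees (1.0 is 8 degrees). In form: [[hand, [x, y, z], [rx, ry, rz]], ...]. A call has 1 to 5 rows; each row is the pose to reach, as a shift and turn from the pose commanded when the call began, along the tool's axes at that moment; what a row does not reach only later rows make up. A row lasts 1/10 s, in which the tool goes at most 50 mm and 8.59 degrees, less where a joint would pass 70% of its speed; a pose out of reach is approached as far as the arm can. A call with a gripper value outside its range is refused whole. The fingers move at their own pace and stop on an object; the grip force is fixed at half the most. Time passes only in rows, so rows that repeat a pose let the fingers close. It gives the time, the measured TCP pose, the force, the opening and the grip force at its end, in the units of the state.
- telemetry.state(): the state, without advancing time (a new reading comes with each control period).
- viewer.snapshot(name): name is "scene" or "top" or "wrist"; returns a dict with "image" (420x560x3 uint8, blue, green, red), "fx", "fy", "cx", "cy" (pixels), "R" (3x3) and "t" (3): a world point X has camera coordinates R X + t. Camera axes: x right, y down, z forward; pixel columns grow to the right and rows downward; lengths in mm; the calibration is good to about 2 mm. A picture is of the moment at which its call begins. There is no depth.
- close_job(): hands the job in; it is judged then, once.
The state is a dict: "time": time; "q": joint angles; "qvel": joint speeds; "effort": joint torques, N m; "tool_pos": TCP position; "eef_rot": TCP orientation; "contact_force": force on the tool from outside, world axes, zero at the start; "torque": the same for the moment, N m; "width": opening from 0.0 (shut) to 1.0 (fully open); "grasp_force": force on a finger pad.
Only numpy, scipy, OpenCV 4.12 (cv2) and the standard library are available. Lean on these libraries where they do the work, as an engineer would, in place of code of your own. Each camera call takes 0.05 s, during which the arm holds its last target. There are 200 camera calls.

## Task

Run the test with the orange cartridge: slide the reader's red shutter fully open, take the orange cartridge from the rack and push it down into the reader's slot until it is fully home, then press the green start button all the way in and let it spring back. Leave the other two cartridges in the rack and do not disturb the brown bottle.

Things in the scene. Friction and masses are not known exactly. Their poses are not given: they have to be found in the camera images.
- reader: Fixed white bench reader, 200 mm (its x) x 240 mm (its y), flat deck 80 mm above the work surface; origin at the centre of its underside, on the work surface. Its -x side is the user's side. A low tilted screen (up to 25 mm above the deck) fills the deck beyond its x = +48 mm. It may stand left or right of the robot's centre line, turned by up to 0.35 rad. On the deck, in its frame (mm): slot centre at x -15, y -50; button at x -60, y +85.
- slot (a point): Centre of the slot's mouth, at deck level (80 mm above the work surface); axes as the reader's. The slot is 14 mm along x and 52 mm along y (1 mm clearance each side of a cartridge), straight down, 35 mm deep to a flat floor, with a 3 mm chamfer round its mouth. A cartridge that is home stands 50 mm out of the deck. Covered by the shutter at the start.
- shutter (a joint): Slide of the red shutter along the reader's +y, in m: 0 closed, centred over the slot; 0.07 fully open at its stop. It starts at 0 to 0.025, takes about 2 N to slide and stays where left. The shutter plate is 28 mm (x) x 60 mm (y) and 4 mm thick on the deck.
- shutter_lug (a point): Top centre of the black lug on the middle of the shutter; 29 mm above the deck, moves with the shutter. The lug is 10 mm thick along the reader's y, 24 mm along x and stands 25 mm above the shutter plate: pinch it from above or push it sideways.
- start (a joint): Travel of the green start button, straight down, in m: 0 released, 0.006 fully in; spring return, fully in takes about 5 N.
- start_top (a point): Centre of the top of the green button's cap (28 mm diameter) on the reader's deck, 22 mm above the deck when released (grey housing 44 mm diameter, 12 mm high); it moves with the cap.
- rack: Fixed grey cartridge rack, 60 mm (its x) x 210 mm (its y) x 30 mm high, origin at the centre of its underside. Three slots in a row along its y, at y -66, 0 and +66 mm, each 15 x 53 mm and 22 mm deep, cartridges' widths along the row. On the other side of the robot's centre line from the reader, turned by up to 0.35 rad.
- cart_orange: The one to load, in any of the three rack slots. Test cartridge: upright flat box, 12 mm thick (its x), 50 mm wide (its y), 85 mm tall (z), about 40 g; white lower part with a small black window, orange upper 30 mm; it is the same either way round (half turn about z). Origin at the centre of its underside; the lowest 2 mm are narrower, 9 x 46 mm. It starts standing 22 mm deep in a loose slot of the rack, so 63 mm stand above the rack.
- cart_blue: To be left in the rack. Test cartridge: upright flat box, 12 mm thick (its x), 50 mm wide (its y), 85 mm tall (z), about 40 g; white lower part with a small black window, blue upper 30 mm; it is the same either way round (half turn about z). Origin at the centre of its underside; the lowest 2 mm are narrower, 9 x 46 mm. It starts standing 22 mm deep in a loose slot of the rack, so 63 mm stand above the rack.
- cart_grey: To be left in the rack. Test cartridge: upright flat box, 12 mm thick (its x), 50 mm wide (its y), 85 mm tall (z), about 40 g; white lower part with a small black window, black upper 30 mm; it is the same either way round (half turn about z). Origin at the centre of its underside; the lowest 2 mm are narrower, 9 x 46 mm. It starts standing 22 mm deep in a loose slot of the rack, so 63 mm stand above the rack.
- reagent: Loose brown reagent bottle with a red cap, 60 mm diameter, 120 mm tall, origin at the centre of its underside; stands between the reader and the rack, to be left alone. A fixed green tube rack (60 x 130 mm, 85 mm high, red and blue caps) stands beyond the work, over 0.78 m from the robot.
Not all that is in view belongs to the job. Leave any purple look-alike of the cart_orange alone.

How it is judged (in metres and radians):
On the way, in this order (a step that is already met when the one before it is completed fails the run):
1. the shutter is slid fully open (within 10 mm of its stop) (value of joint shutter above 0.06 m), for 0.2 s.
2. the orange cartridge is home in the slot (z of cart_orange in the frame of slot below -0.032 m and horizontal distance between cart_orange and slot below 0.004 m and angle between cart_orange's own z axis and vertical below 0.06 rad), for 0.2 s.
3. the start button is pressed in (at least 4.5 of 6 mm) with the cartridge home (all of step 2 and value of joint start above 0.0045 m), for 0.05 s.
At the end, for the whole second after the job is handed in: Orange cartridge at rest in the slot, foot 32 mm or more below the deck, within 4 mm of the slot centre, upright within 0.06 rad; shutter open past 60 mm; button out (under 2 mm); other cartridges within 15 mm and bottle within 30 mm of their starts, bottle upright (0.2 rad) (all of step 2 and value of joint shutter above 0.06 m and value of joint start below 0.002 m and linear speed of cart_orange below 0.02 m/s and distance of each of cart_blue, cart_grey from where it was at the start of the episode below 0.015 m and distance of reagent from where it was at the start of the episode below 0.03 m and angle between reagent's own z axis and vertical below 0.2 rad); the robot touches nothing.
It fails at once if another cartridge is pulled or knocked out of its place (moved over 15 mm) (distance of any of cart_blue, cart_grey from where it was at the start of the episode above 0.015 m).
It fails at once if the bottle is pushed over 30 mm or tipped (distance of reagent from where it was at the start of the episode above 0.03 m or angle between reagent's own z axis and vertical above 0.3 rad).
It also fails if it takes over 69 s, if anything falls off the work surface, if the arm or the gripper's body presses on something with over 40 N, if the wrist force passes 120 N, or if a joint passes its speed limit or range.

## Working session

There is one attempt and no reset: what is moved stays moved. The work goes in short steps, Python scripts to look and compute and a tool call to move; the robot and the scene stay as the last step left them, time stands still between calls to the robot, and variables do not carry over. Pictures are saved under pics/ and viewed, at most 10 in all, crops included, and the job is handed in when it is done.

Besides the shell and the picture viewer there is one more tool, called by a JSON object that holds its "name" and its "arguments", one argument or row to a line. step_arm: Moves the arm, as the interface text tells. Its arguments: {"type":"object","properties":{"series":{"type":"array"}},"required":["series"]}

```bash
mkdir -p pics; ls; cat > h.py <<'E'
import numpy as np, cv2
from station import telemetry, viewer, close_job
from scipy.spatial.transform import Rotation as Ro
def ray(s,u,v,z):
    R=np.array(s["R"]);t=np.array(s["t"]);c=-R.T@t
    d=R.T@np.array([(u-s["cx"])/s["fx"],(v-s["cy"])/s["fy"],1]);return c+d*(z-c[2])/d[2]
def proj(s,X):
    p=np.array(s["R"])@np.array(X)+np.array(s["t"]);return [s["fx"]*p[0]/p[2]+s["cx"],s["fy"]*p[1]/p[2]+s["cy"]]
E
python3 - <<'E'
from h import *
print(telemetry.state())
a=[]
for n in("scene","top"):
    s=viewer.snapshot(n);cv2.imwrite(f"pics/{n}0.png",s["image"]);a.append(s)
    R=np.array(s["R"]);print(n,s["fx"],s["cx"],s["cy"],-R.T@np.array(s["t"]),R.round(3).tolist())
import pickle;pickle.dump(a,open("s0.pkl","wb"))
E
```

```text
pics
{'time': 0.0, 'q': array([-1.36211716e+00,  2.45804058e-01,  1.55898157e+00, -4.66325054e-05,
        1.33874195e+00, -1.74108854e-01]), 'qvel': array([ 0.00020269,  0.00233157,  0.00030547, -0.00044126, -0.00137765,
       -0.00060408]), 'effort': array([ 2.08306490e-03, -4.15832627e+01, -3.14600980e+01,  6.85622147e-02,
        3.31847649e-02, -1.35617256e-04]), 'tool_pos': array([ 242.64757208, -602.38820499,  218.36921125]), 'eef_rot': array([-3.13967913e+00, -2.90511529e-04,  3.82798516e-01]), 'contact_force': array([ 0.4946206 , -0.32680593,  0.87919536]), 'torque': array([-0.03858582,  0.00648282, -0.04475261]), 'grasp_force': 0.0, 'width': 0.9952905147998803}
scene 526.0855771351339 277.1148191645951 198.59164199034103 [1053.76559085  882.40888964  822.55542498] [[-0.868, 0.496, -0.011], [0.3, 0.509, -0.807], [-0.394, -0.704, -0.591]]
top 383.8333517171511 279.6271405554399 213.83602174756675 [412.87570024   9.12484921 935.46600642] [[-0.142, -0.99, -0.003], [-0.97, 0.14, -0.199], [0.198, -0.025, -0.98]]
```

View pics/top0.png

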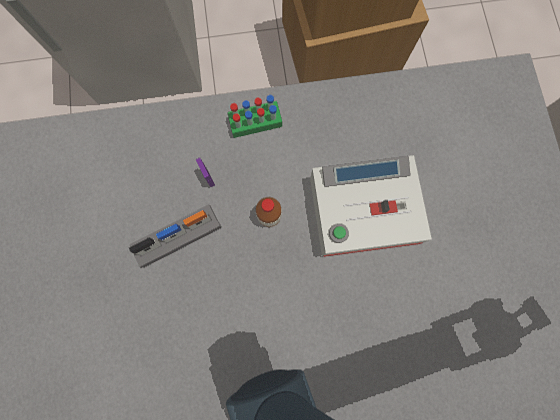

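View pics/scene0.png

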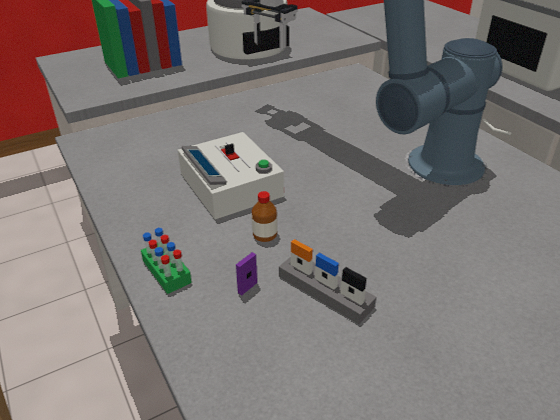

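The orange-topped cartridge stands in the rack at top-view (195,217), next to the bottle at (268,210). The purple look-alike at (205,172) stands free and stays out of it. In the reader, the shutter is at (384,207) and the button at (340,232).

```bash
python3 - <<'E'
from h import *
import pickle
sc,tp=pickle.load(open("s0.pkl","rb"))
def mask(s,box,f):
    h=cv2.cvtColor(s["image"],cv2.COLOR_BGR2HSV).astype(int);m=f(h[...,0],h[...,1],h[...,2]);b=np.zeros_like(m);b[box[1]:box[3],box[0]:box[2]]=1
    m=(m&b).astype(np.uint8);n,l,st,c=cv2.connectedComponentsWithStats(m);i=1+np.argmax(st[1:,4]);return (l==i).astype(np.uint8),c[i]
def rect(m):
    c=max(cv2.findContours(m,0,2)[0],key=cv2.contourArea);return cv2.boxPoints(cv2.minAreaRect(c)),c
g,c=mask(tp,(320,215,360,250),lambda h,s,v:(h>40)&(h<85)&(s>120));print("button",c,ray(tp,*c,102))
d,_=mask(tp,(300,140,440,260),lambda h,s,v:(s<40)&(v>190))
b,cn=rect(d);hull=cv2.convexHull(cn);print("deck hull",cv2.approxPolyDP(hull,4,True)[:,0].tolist(),[ray(tp,*p,80)[:2].round().tolist() for p in cv2.approxPolyDP(hull,4,True)[:,0]])
r,c=mask(tp,(360,195,415,220),lambda h,s,v:((h<8)|(h>172))&(s>150)&(v>90));ys,xs=np.nonzero(r)
b,_=rect(r);print("shutter",[ray(tp,*p,84)[:2].round().tolist() for p in b])
o,c=mask(tp,(120,190,225,270),lambda h,s,v:(h<18)&(s>150)&(v>100));b,_=rect(o);print("orange",c,b.tolist(),[ray(tp,*p,93)[:2].round().tolist() for p in b])
o,c=mask(tp,(120,190,225,270),lambda h,s,v:(h>100)&(h<125)&(s>150));b,_=rect(o);print("blue",c,[ray(tp,*p,93)[:2].round().tolist() for p in b])
r,c=mask(tp,(255,195,285,230),lambda h,s,v:((h<5)|(h>175))&(s>150)&(v>120));print("bottle",c,ray(tp,*c,120))
A=tp["image"][195:275,120:230];B=tp["image"][150:260,305:435]
A=cv2.resize(A,None,fx=5,fy=5);B=cv2.resize(B,None,fx=4.5,fy=4.5)
B=cv2.resize(tp["image"][150:260,305:415],(400,400));A=cv2.resize(tp["image"][195:275,120:200],(400,400));A=cv2.resize(tp["image"][190:275,125:225],(400,340));A=cv2.copyMakeBorder(A,0,60,0,0,0)
B=cv2.resize(tp["image"][155:255,310:435],(400,320));B=cv2.copyMakeBorder(B,0,80,0,0,0)
cv2.imwrite("pics/crop1.png",np.hstack([A,B]))
E
```

```text
button [339.3164557  231.94936709] [ 522.08469278 -136.31197865  102.        ]
deck hull [[413, 156], [430, 238], [326, 252], [313, 168]] [[678.0, -342.0], [482.0, -339.0], [485.0, -103.0], [682.0, -106.0]]
shutter [[578.0, -219.0], [580.0, -243.0], [553.0, -242.0], [552.0, -219.0]]
orange [194.82208589 217.87730061] [[182.91758728027344, 220.04336547851562], [203.11280822753906, 209.414306640625], [206.60520935058594, 216.04989624023438], [186.4099884033203, 226.678955078125]] [[600.0, 203.0], [617.0, 156.0], [601.0, 150.0], [583.0, 197.0]]
blue [166.95689655 230.84482759] [[578.0, 266.0], [594.0, 220.0], [583.0, 216.0], [567.0, 262.0]]
bottle [267.40163934 204.59836066] [601.4163879  11.4394668 120.       ]
```

View pics/crop1.png

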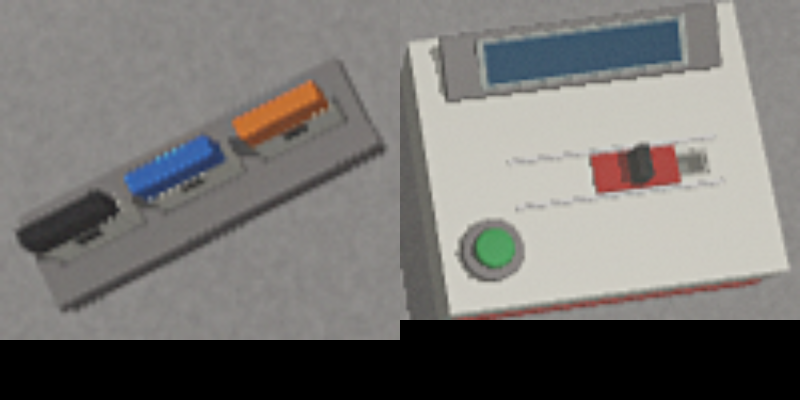

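The enlarged crop confirms it: the orange cartridge is in the rack's end slot nearest the bottle. The shutter is partly open, with the black lug on its middle. The reader's yaw is about -0.014, its centre about (582,-222), its slot about (566,-272) and its lug about y -249.

```bash
cat >> h.py <<'E'
def go(x,y,z,yaw):
    s=telemetry.state();R=Ro.from_euler("xyz",s["eef_rot"]);T=Ro.from_euler("xyz",[np.pi,0,yaw])
    print("shift",(R.inv().apply(np.array([x,y,z])-s["tool_pos"])/30).round(2).tolist(),"turn",((R.inv()*T).as_rotvec(degrees=True)/8).round(2).tolist(),"t",s["time"])
E
python3 -c "
from h import *
go(566,-249,215,-0.014)"
```

```text
shift [14.4, -6.9, 0.13] turn [-0.01, 0.0, 2.84] t 0.1
```

{"name": "step_arm", "arguments": {
  "series": [
    [0,[14.4,-6.9,0],[0,0,2.84]],
    [0,[14.4,-6.9,0],[0,0,2.84]],
    [0,[14.4,-6.9,0],[0,0,2.84]],
    [0,[14.4,-6.9,0],[0,0,2.84]],
    [0,[14.4,-6.9,0],[0,0,2.84]]
  ]
}}

```text
time: 0.6
tool_pos: [412.3, -416.9, 219.1]
eef_rot: [-3.141, 0.0, -0.014]
contact_force: [-0.2, -0.9, 1.1]
width: 1.002
grasp_force: 0.0
```

```bash
python3 -c "
from h import *
go(566,-249,215,-0.014)"
```

```text
shift [5.04, -5.67, 0.14] turn [-0.0, 0.0, -0.0] t 0.6
```

{"name": "step_arm", "arguments": {
  "series": [
    [0,[5.0,-5.6,0],[0,0,0]],
    [0,[5.0,-5.6,0],[0,0,0]],
    [0,[5.0,-5.6,0],[0,0,0]],
    [0,[5.0,-5.6,0],[0,0,0]],
    [0,[5.0,-5.6,0],[0,0,0]]
  ]
}}

```text
time: 1.1
tool_pos: [565.4, -249.5, 219.0]
eef_rot: [-3.141, 0.0, -0.011]
contact_force: [-0.2, -0.3, 1.0]
width: 1.001
grasp_force: 0.0
```

```bash
python3 - <<'E'
from h import *
go(566,-249,215,-0.014)
s=viewer.snapshot("wrist");cv2.imwrite("pics/w1.png",s["image"])
go(566,-249,102,-0.014)
for n,X in dict(slot=(566,-272,80),lug=(566,-249,109)).items(): print(n,proj(s,X))
h=cv2.cvtColor(s["image"],cv2.COLOR_BGR2HSV).astype(int);m=(((h[...,0]<8)|(h[...,0]>172))&(h[...,1]>150)&(h[...,2]>90)).astype(np.uint8)
for c in cv2.findContours(m,0,2)[0]:
    if cv2.contourArea(c)>80: print(cv2.contourArea(c),[(p.round().tolist(),ray(s,*p,84)[:2].round(1).tolist()) for p in cv2.boxPoints(cv2.minAreaRect(c))])
E
```

```text
shift [0.02, -0.02, 0.13] turn [-0.01, 0.0, 0.02] t 1.1
shift [-0.02, 0.05, 3.9] turn [-0.01, -0.0, 0.04] t 1.15
slot [np.float64(299.8483453617573), np.float64(202.3209490612454)]
lug [np.float64(277.56016609612044), np.float64(209.1716770169239)]
520.0 [([280.0, 188.0], [581.9, -251.5]), ([304.0, 188.0], [581.7, -275.8]), ([304.0, 213.0], [555.6, -276.1]), ([280.0, 213.0], [555.8, -251.3])]
506.0 [([247.0, 188.0], [582.2, -218.2]), ([271.0, 188.0], [582.0, -242.4]), ([271.0, 213.0], [555.9, -242.0]), ([247.0, 213.0], [556.1, -217.3])]
184.5 [([0.0, 185.0], [587.8, 31.6]), ([0.0, 159.0], [613.8, 25.7]), ([10.0, 159.0], [613.7, 15.8]), ([10.0, 185.0], [587.7, 21.4])]
```

View pics/w1.png

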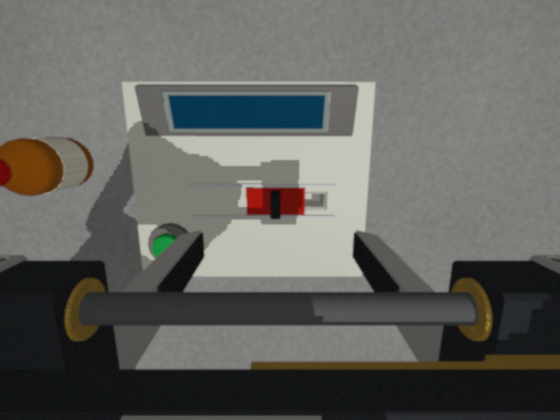

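The wrist view shows the shutter at (276,200) with the lug at (276,204), centred near (569,-247). I'll descend and pinch the lug.

{"name": "step_arm", "arguments": {
  "series": [
    [0,[0.1,-0.05,3.85],[0,0,0]],
    [0,[0.1,-0.05,3.85],[0,0,0]],
    [0,[0.1,-0.05,3.85],[0,0,0]],
    [0,[0.1,-0.05,3.85],[0,0,0]],
    [1,[0.1,-0.05,3.85],[0,0,0]]
  ]
}}

```text
time: 1.65
tool_pos: [567.6, -252.4, 105.9]
eef_rot: [3.14, -0.002, -0.014]
contact_force: [0.0, -0.5, 0.5]
width: 0.95
grasp_force: 0.0
```

{"name": "step_arm", "arguments": {
  "series": [
    [1,[0,0,0],[0,0,0]],
    [1,[0,0,0],[0,0,0]],
    [1,[0,0,0],[0,0,0]],
    [1,[0,0,0],[0,0,0]],
    [1,[0,0,0],[0,0,0]]
  ]
}}

```text
time: 2.15
tool_pos: [566.8, -251.4, 104.3]
eef_rot: [3.141, -0.0, -0.014]
contact_force: [0.9, 0.7, 0.6]
width: 0.528
grasp_force: 0.0
```

{"name": "step_arm", "arguments": {
  "series": [
    [1,[0,0,0],[0,0,0]],
    [1,[0,0,0],[0,0,0]],
    [1,[0,0,0],[0,0,0]],
    [1,[0,0,0],[0,0,0]],
    [1,[0,0,0],[0,0,0]]
  ]
}}

```text
time: 2.65
tool_pos: [566.7, -250.9, 103.8]
eef_rot: [-3.141, 0.0, -0.014]
contact_force: [-0.0, 0.7, 0.1]
width: 0.102
grasp_force: 30.5
```

{"name": "step_arm", "arguments": {
  "series": [
    [1,[0,-0.1,0],[0,0,0]],
    [1,[0,-0.1,0],[0,0,0]],
    [1,[0,-0.1,0],[0,0,0]]
  ]
}}

```text
time: 2.95
tool_pos: [566.7, -248.3, 103.9]
eef_rot: [3.142, 0.0, -0.014]
contact_force: [0.5, -0.3, -1.2]
width: 0.103
grasp_force: 30.0
```

{"name": "step_arm", "arguments": {
  "series": [
    [1,[0,-0.4,0],[0,0,0]],
    [1,[0,-0.8,0],[0,0,0]],
    [1,[0,-1.2,0],[0,0,0]],
    [1,[0,-1.35,0],[0,0,0]],
    [1,[0,-1.35,0],[0,0,0]]
  ]
}}

```text
time: 3.45
tool_pos: [567.3, -206.1, 103.9]
eef_rot: [-3.14, 0.001, -0.013]
contact_force: [-0.9, 1.0, -1.0]
width: 0.104
grasp_force: 30.0
```

{"name": "step_arm", "arguments": {
  "series": [
    [1,[0,-0.07,0],[0,0,0]],
    [1,[0,-0.13,0],[0,0,0]],
    [1,[0,-0.2,0],[0,0,0]],
    [1,[0,-0.2,0],[0,0,0]]
  ]
}}

```text
time: 3.85
tool_pos: [567.3, -201.8, 103.9]
eef_rot: [-3.141, 0.0, -0.014]
contact_force: [-0.3, -1.8, -1.9]
width: 0.105
grasp_force: 30.0
```

{"name": "step_arm", "arguments": {
  "series": [
    [1,[0,-0.07,0],[0,0,0]],
    [1,[0,-0.13,0],[0,0,0]],
    [1,[0,-0.13,0],[0,0,0]]
  ]
}}

```text
time: 4.15
tool_pos: [567.3, -200.8, 103.9]
eef_rot: [3.136, -0.0, -0.013]
contact_force: [-0.1, -11.8, -5.3]
width: 0.103
grasp_force: 30.0
```

The stop shows as a 12 N rise at y about -201, so the slot is at y about -271. I'll release and look at the slot.

{"name": "step_arm", "arguments": {
  "series": [
    [0,[0,0.1,0],[0,0,0]],
    [0,[0,0.1,0],[0,0,0]],
    [0,[0,0.1,0],[0,0,0]],
    [0,[0,0.1,0],[0,0,0]],
    [0,[0,0.1,0],[0,0,0]]
  ]
}}

```text
time: 4.65
tool_pos: [567.5, -200.7, 104.0]
eef_rot: [-3.141, -0.0, -0.014]
contact_force: [0.7, -0.8, -0.4]
width: 0.496
grasp_force: 0.0
```

{"name": "step_arm", "arguments": {
  "series": [
    [0,[0,2.3,-2.7],[0,0,0]],
    [0,[0,2.3,-2.7],[0,0,0]],
    [0,[0,2.3,-2.7],[0,0,0]],
    [0,[0,2.3,-2.7],[0,0,0]],
    [0,[0,2.3,-2.7],[0,0,0]]
  ]
}}

```text
time: 5.15
tool_pos: [565.7, -268.7, 183.2]
eef_rot: [-3.14, 0.002, -0.013]
contact_force: [1.0, 0.4, -0.9]
width: 0.92
grasp_force: 0.0
```

```bash
python3 - <<'E'
from h import *
import pickle
s=viewer.snapshot("wrist");t=viewer.snapshot("top");pickle.dump([s,t],open("s1.pkl","wb"))
u,v=map(int,proj(s,(568,-271,80)));print(u,v,telemetry.state()["tool_pos"])
for n,q in(("w",s),("t",t)):
    u,v=map(int,proj(q,(568,-271,80)));k=50 if n=="w" else 25;c=q["image"][v-k:v+k,u-k:u+k];print(n,u-k,v-k)
    if n=="w":A=cv2.resize(c,(400,400))
    else:B=cv2.resize(c,(400,400))
cv2.imwrite("pics/slot1.png",np.hstack([A,B]))
for q in(s,t):
    h=cv2.cvtColor(q["image"],cv2.COLOR_BGR2HSV).astype(int);m=(((h[...,0]<8)|(h[...,0]>172))&(h[...,1]>150)&(h[...,2]>90)).astype(np.uint8)
    for c in cv2.findContours(m,0,2)[0]:
        b=cv2.boxPoints(cv2.minAreaRect(c))
        if cv2.contourArea(c)>25 and abs(ray(q,*b[0],84)[1]+200)<60:print([ray(q,*p,84)[:2].round(1).tolist() for p in b])
    g=((h[...,0]>40)&(h[...,0]<85)&(h[...,1]>120)).astype(np.uint8);n,l,st,c=cv2.connectedComponentsWithStats(g)
    for i in range(1,n):
        X=ray(q,*c[i],102)
        if st[i,4]>50 and abs(X[1]+137)<40:print("button",X.round(1),st[i])
E
```

```text
280 208 [ 565.57276215 -268.23246727  182.65073926]
w 230 158
t 367 180
[[583.0, -172.7], [582.3, -231.1], [555.2, -229.8], [556.0, -170.1]]
button [ 526.8 -138.4  102. ] [115 247  33  31 776]
button [ 522.5 -136.5  102. ] [334 227  12  11 101]
```

View pics/slot1.png

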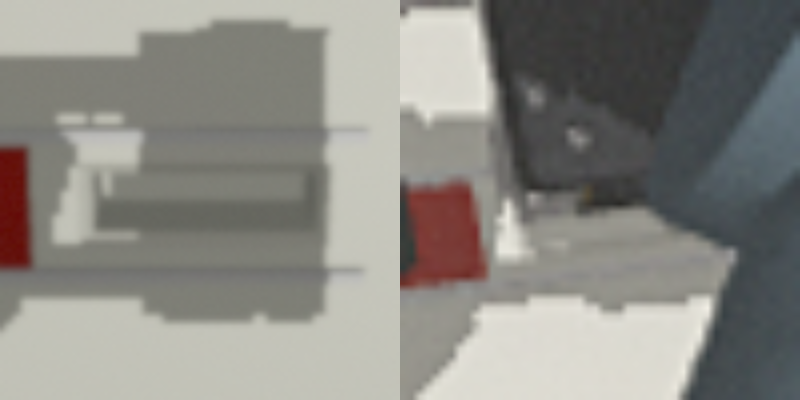

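Left (wrist) half: the shutter is fully open and the slot mouth is clear, spanning about columns 253–311 and rows 199–218 in the full image, so its centre is near (567,-271). Next, the rack. I'll grip across the thickness, with tool yaw 1.91.

```bash
python3 -c "
from h import *
go(598,176,230,1.91)"
```

```text
shift [0.89, -14.82, -1.54] turn [-0.03, -0.0, -13.77] t 5.25
```

{"name": "step_arm", "arguments": {
  "series": [
    [0.4,[0.9,-14.8,-1.55],[0,0,-13.75]],
    [0.4,[0.9,-14.8,-1.55],[0,0,-13.75]],
    [0.4,[0.9,-14.8,-1.55],[0,0,-13.75]],
    [0.4,[0.9,-14.8,-1.55],[0,0,-13.75]],
    [0.4,[0.9,-14.8,-1.55],[0,0,-13.75]]
  ]
}}

```text
time: 5.75
tool_pos: [583.8, -19.0, 209.6]
eef_rot: [-3.139, 0.001, 0.743]
contact_force: [0.2, 0.1, 0.1]
width: 0.624
grasp_force: 0.0
```

```bash
python3 -c "
from h import *
go(598,176,230,1.91)"
```

```text
shift [4.75, -4.47, -0.68] turn [-0.02, -0.0, -8.36] t 5.75
```

{"name": "step_arm", "arguments": {
  "series": [
    [0.4,[4.75,-4.5,-0.7],[0,0,-8.36]],
    [0.4,[4.75,-4.5,-0.7],[0,0,-8.36]],
    [0.4,[4.75,-4.5,-0.7],[0,0,-8.36]],
    [0.4,[4.75,-4.5,-0.7],[0,0,-8.36]],
    [0.4,[4.75,-4.5,-0.7],[0,0,-8.36]]
  ]
}}

```text
time: 6.25
tool_pos: [598.6, 179.6, 231.1]
eef_rot: [-3.14, -0.001, 1.5]
contact_force: [0.6, -0.7, -1.0]
width: 0.6
grasp_force: 0.0
```

```bash
python3 -c "
from h import *
go(598,176,230,1.91)"
```

```text
shift [-0.12, -0.01, 0.04] turn [-0.01, -0.01, -2.94] t 6.25
```

{"name": "step_arm", "arguments": {
  "series": [
    [0.4,[0,0,0],[0,0,-2.94]],
    [0.4,[0,0,0],[0,0,-2.94]],
    [0.4,[0,0,0],[0,0,-2.94]],
    [0.4,[0,0,0],[0,0,-2.94]]
  ]
}}

```text
time: 6.65
tool_pos: [598.7, 174.5, 230.3]
eef_rot: [-3.139, -0.001, 1.898]
contact_force: [0.1, -0.0, -0.6]
width: 0.6
grasp_force: 0.0
```

```bash
python3 - <<'E'
from h import *
s=viewer.snapshot("wrist");cv2.imwrite("pics/w2.png",s["image"])
print(telemetry.state()["tool_pos"],proj(s,(598,176,93)),-np.array(s["R"]).T@np.array(s["t"]))
h=cv2.cvtColor(s["image"],cv2.COLOR_BGR2HSV).astype(int);H,S,V=[h[...,i] for i in range(3)]
for n,m in dict(orange=(H<20)&(S>150)&(V>90),blue=(H>100)&(H<125)&(S>150)).items():
    for c in cv2.findContours(m.astype(np.uint8),0,2)[0]:
        if cv2.contourArea(c)>200: 
            b=cv2.boxPoints(cv2.minAreaRect(c));P=np.array([ray(s,*p,93)[:2] for p in b]);print(n,b.round().tolist(),P.round(1).tolist(),P.mean(0).round(1))
E
```

```text
[598.93073367 174.32671623 230.52119668] [np.float64(276.9437447611835), np.float64(200.51341101244063)] [579.08055348 237.22015213 395.57329193]
orange [[217.0, 326.0], [261.0, 326.0], [261.0, 360.0], [217.0, 360.0]] [[580.1, 15.4], [627.7, 31.6], [641.7, -11.5], [592.7, -28.2]] [610.5   1.8]
orange [[279.0, 172.0], [291.0, 172.0], [291.0, 221.0], [279.0, 221.0]] [[590.6, 204.5], [602.0, 208.3], [618.9, 160.0], [607.1, 156.0]] [604.6 182.2]
blue [[278.0, 107.0], [289.0, 107.0], [289.0, 157.0], [278.0, 157.0]] [[569.6, 263.1], [579.6, 266.5], [595.2, 221.8], [584.8, 218.3]] [582.3 242.4]
```

View pics/w2.png

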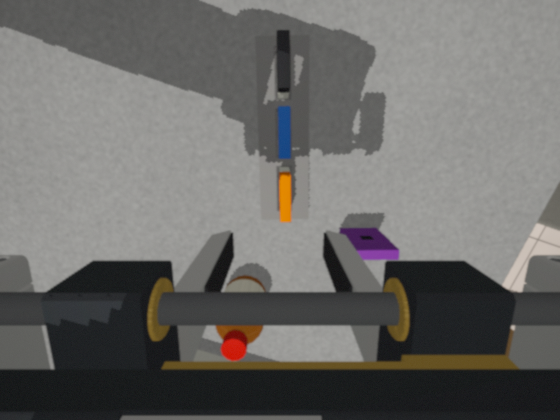

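The wrist view shows the orange cartridge top at (285,197), blue at (284,132) and black at (284,62). The purple look-alike at (368,243) is clear of the fingers, and the red bottle cap is at (234,345). The orange centre is about (604,182) with cartridge yaw 0.33. I'll descend over it.

```bash
python3 -c "
from h import *
go(604,181.7,66,1.90)"
```

```text
shift [0.18, 0.25, 5.48] turn [-0.02, -0.0, -0.03] t 6.7
```

{"name": "step_arm", "arguments": {
  "series": [
    [0.4,[0.18,0.25,1.0],[0,0,0]],
    [0.4,[0.18,0.25,2.5],[0,0,0]],
    [0.4,[0.18,0.25,4.0],[0,0,0]],
    [0.4,[0.18,0.25,5.0],[0,0,0]],
    [0.4,[0.18,0.25,5.48],[0,0,0]]
  ]
}}

```text
time: 7.2
tool_pos: [602.3, 181.2, 63.2]
eef_rot: [-3.135, -0.001, 1.895]
contact_force: [0.5, 0.6, 0.1]
width: 0.596
grasp_force: 0.0
```

{"name": "step_arm", "arguments": {
  "series": [
    [1,[0,0,0],[0,0,0]],
    [1,[0,0,0],[0,0,0]],
    [1,[0,0,0],[0,0,0]],
    [1,[0,0,0],[0,0,0]],
    [1,[0,0,0],[0,0,0]]
  ]
}}

```text
time: 7.7
tool_pos: [606.1, 181.4, 68.9]
eef_rot: [3.139, 0.0, 1.897]
contact_force: [-0.1, -0.1, -0.1]
width: 0.212
grasp_force: 0.0
```

{"name": "step_arm", "arguments": {
  "series": [
    [1,[0,0,0],[0,0,0]],
    [1,[0,0,0],[0,0,0]],
    [1,[0,0,0],[0,0,0]]
  ]
}}

```text
time: 8.0
tool_pos: [605.0, 181.1, 68.1]
eef_rot: [-3.14, 0.0, 1.897]
contact_force: [-4.2, -1.8, 5.6]
width: 0.127
grasp_force: 30.0
```

Gripped at 12 mm. Lifting.

{"name": "step_arm", "arguments": {
  "series": [
    [1,[0,0,-0.4],[0,0,0]],
    [1,[0,0,-1.0],[0,0,0]],
    [1,[0,0,-2.2],[0,0,0]],
    [1,[0,0,-3.6],[0,0,0]],
    [1,[0,0,-5.0],[0,0,0]]
  ]
}}

```text
time: 8.5
tool_pos: [605.2, 181.4, 219.3]
eef_rot: [3.141, -0.0, 1.897]
contact_force: [0.2, 0.2, 0.2]
width: 0.128
grasp_force: 30.0
```

{"name": "step_arm", "arguments": {
  "series": [
    [1,[0,0,-1],[0,0,0]],
    [1,[0,0,-1],[0,0,0]],
    [1,[0,0,-1],[0,0,0]]
  ]
}}

```text
time: 8.8
tool_pos: [605.5, 181.3, 247.9]
eef_rot: [3.14, 0.0, 1.897]
contact_force: [-0.0, -0.2, -0.1]
width: 0.126
grasp_force: 30.0
```

```bash
python3 -c "
from h import *
go(567,-271,245,1.557)"
```

```text
shift [-13.87, -6.04, 0.09] turn [0.01, -0.0, 2.43] t 8.8
```

{"name": "step_arm", "arguments": {
  "series": [
    [1,[-1.3,-0.55,0],[0,0,0.2]],
    [1,[-2.7,-1.2,0],[0,0,0.5]],
    [1,[-4.1,-1.8,0],[0,0,0.8]],
    [1,[-5.5,-2.4,0],[0,0,1.1]],
    [1,[-6.9,-3.0,0],[0,0,1.4]]
  ]
}}

```text
time: 9.3
tool_pos: [584.7, -45.0, 244.6]
eef_rot: [-3.138, -0.002, 1.7]
contact_force: [1.1, -0.1, -0.4]
width: 0.128
grasp_force: 30.0
```

```bash
python3 -c "
from h import *
go(567,-271,245,1.557)"
```

```text
shift [-7.4, -1.55, -0.02] turn [-0.03, -0.01, 1.02] t 9.3
```

{"name": "step_arm", "arguments": {
  "series": [
    [1,[-1.5,-0.3,0],[0,0,0.2]],
    [1,[-3.0,-0.6,0],[0,0,0.45]],
    [1,[-4.5,-0.95,0],[0,0,0.7]],
    [1,[-6.0,-1.25,0],[0,0,0.9]],
    [1,[-7.3,-1.55,0],[0,0,1.02]]
  ]
}}

```text
time: 9.8
tool_pos: [567.2, -268.4, 244.5]
eef_rot: [-3.138, -0.003, 1.557]
contact_force: [0.6, 0.5, -0.5]
width: 0.126
grasp_force: 30.0
```

{"name": "step_arm", "arguments": {
  "series": [
    [1,[0,0,0.5],[0,0,0]],
    [1,[0,0,0.6],[0,0,0]],
    [1,[0,0,0.6],[0,0,0]]
  ]
}}

```text
time: 10.1
tool_pos: [567.7, -265.0, 226.6]
eef_rot: [-3.138, -0.003, 1.56]
contact_force: [-0.8, 0.0, -0.2]
width: 0.123
grasp_force: 30.0
```

```bash
python3 - <<'E'
from h import *
import pickle
go(567,-271,190,1.557)
w=viewer.snapshot("wrist");sc=viewer.snapshot("scene");t=viewer.snapshot("top");pickle.dump([w,sc,t],open("s2.pkl","wb"))
for q in(w,sc,t):print(proj(q,(567,-271,80)),proj(q,(567,-271,195)))
a=cv2.resize(sc["image"][110:200,180:290],(400,327));b=cv2.resize(w["image"],(400,300))
H=max(a.shape[0],b.shape[0]);cv2.imwrite("pics/grip.png",np.hstack([cv2.copyMakeBorder(i,0,H-i.shape[0],0,0,0) for i in(a,b)]))
E
```

```text
shift [-0.2, -0.02, 1.22] turn [-0.03, -0.02, 0.02] t 10.1
[np.float64(276.68923810726864), np.float64(206.44189758150458)] [np.float64(275.3418073708282), np.float64(243.58690250284477)]
[np.float64(225.69098960168552), np.float64(149.62637924381008)] [np.float64(222.67877586132082), np.float64(111.70006156276955)]
[np.float64(392.6646382589524), np.float64(205.82216968227908)] [np.float64(409.18223196313755), np.float64(193.11912549526966)]
```

View pics/grip.png

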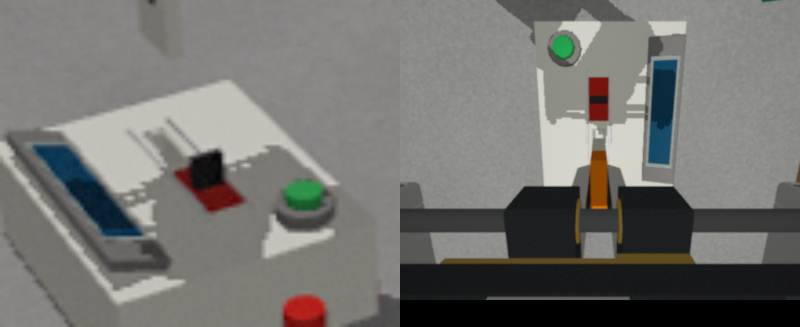

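Left: the cartridge foot hangs above the deck at scene pixel (225,122), with the slot free. Right (wrist): the cartridge is held straight at full-image (277,250), in line with the red shutter at (277,138). I'll measure the offset in the hand.

```bash
python3 - <<'E'
from h import *
import pickle
w,sc,t=pickle.load(open("s2.pkl","rb"));st=telemetry.state();p=st["tool_pos"];print(p,st["eef_rot"])
h=cv2.cvtColor(w["image"],cv2.COLOR_BGR2HSV).astype(int);H,S,V=[h[...,i] for i in range(3)]
def rects(m,z,a):
    for c in cv2.findContours(m.astype(np.uint8),0,2)[0]:
        if cv2.contourArea(c)>a:
            x,y,ww,hh=cv2.boundingRect(c);print((x,y,ww,hh),"TL",ray(w,x,y,z)[:2].round(1),"BR",ray(w,x+ww,y+hh,z)[:2].round(1))
zt=p[2]+25
o=(H>8)&(H<20)&(S>150)&(V>60);print("orange z",zt);rects(o,zt,200)
for r in range(205,300,10):
    c=np.nonzero(o[r,240:320])[0]
    if len(c):print(r,c.min()+240,c.max()+240,ray(w,c.mean()+240.5,r,zt)[:2].round(1))
print("red");rects(((H<8)|(H>172))&(S>150)&(V>70),84,100)
print("green");rects((H>40)&(H<85)&(S>120),102,100)
# foot of cartridge in scene view: near-white pixels
crop=w["image"][170:215,255:300];cv2.imwrite("pics/sl2.png",cv2.resize(crop,(585,585),interpolation=0))
E
```

```text
[ 569.04088517 -265.50568379  229.56816863] [ 3.14158770e+00 -1.85198303e-04  1.56073572e+00]
orange z 254.5681686292259
(266, 211, 25, 82) TL [ 563.8 -233.1] BR [ 575.6 -275.7]
215 269 287 [ 569.7 -235.1]
225 268 288 [ 569.6 -240. ]
235 267 289 [ 569.6 -245. ]
245 266 290 [ 569.5 -250.1]
255 266 290 [ 569.5 -255.2]
265 266 290 [ 569.4 -260.5]
275 266 290 [ 569.4 -265.8]
285 247 290 [ 568.7 -271.2]
red
(265, 144, 26, 25) TL [ 556.1 -205.7] BR [ 582.1 -231. ]
(265, 109, 26, 27) TL [ 556.7 -172.1] BR [ 582.2 -198.1]
green
(213, 49, 31, 34) TL [ 512.6 -122.6] BR [ 539.  -151.1]
```

View pics/sl2.png

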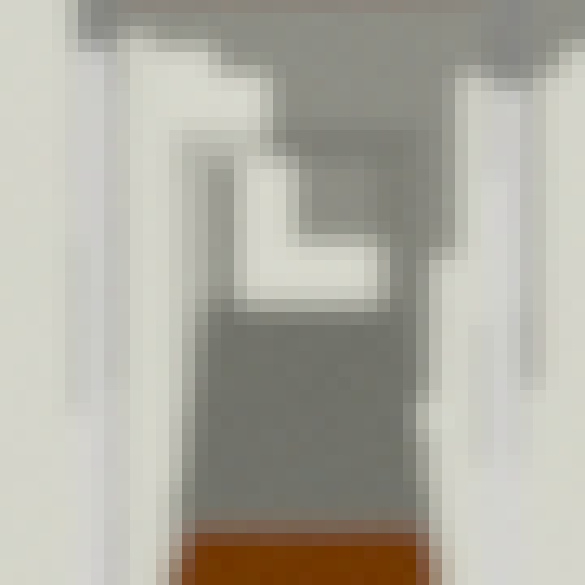

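The cartridge is centred in the hand (its face at y -240 matches the TCP). The slot is about (567.4,-271.4), and home should be at TCP z of about 105.

```bash
python3 -c "
from h import *
go(567.4,-271.4,150,1.557)"
```

```text
shift [-0.2, -0.05, 2.65] turn [0.0, -0.0, 0.03] t 10.25
```

{"name": "step_arm", "arguments": {
  "series": [
    [1,[-0.2,-0.05,0.8],[0,0,0.03]],
    [1,[-0.2,-0.05,1.6],[0,0,0.03]],
    [1,[-0.2,-0.05,2.3],[0,0,0.03]],
    [1,[-0.2,-0.05,2.65],[0,0,0.03]],
    [1,[-0.2,-0.05,2.65],[0,0,0.03]]
  ]
}}

```text
time: 10.75
tool_pos: [566.6, -271.7, 148.8]
eef_rot: [-3.139, -0.002, 1.556]
contact_force: [0.1, 1.0, -0.6]
width: 0.127
grasp_force: 30.0
```

{"name": "step_arm", "arguments": {
  "series": [
    [1,[0,0,0],[0,0,0]],
    [1,[0,0,0],[0,0,0]],
    [1,[0,0,0],[0,0,0]]
  ]
}}

```text
time: 11.05
tool_pos: [567.8, -273.2, 151.5]
eef_rot: [3.14, 0.001, 1.555]
contact_force: [0.7, 0.6, -0.8]
width: 0.126
grasp_force: 30.0
```

```bash
python3 -c "
from h import *
go(567.4,-271.4,145,1.557)"
```

```text
shift [0.06, -0.02, 0.22] turn [0.01, 0.01, -0.02] t 11.05
```

{"name": "step_arm", "arguments": {
  "series": [
    [1,[0.05,0,0.2],[0,0,0]],
    [1,[0.05,0,0.4],[0,0,0]],
    [1,[0.05,0,0.5],[0,0,0]],
    [1,[0.05,0,0.6],[0,0,0]]
  ]
}}

```text
time: 11.45
tool_pos: [566.9, -271.2, 131.3]
eef_rot: [-3.141, -0.0, 1.555]
contact_force: [-0.8, -0.8, -0.8]
width: 0.128
grasp_force: 30.0
```

No contact force with the foot at z of about 71, so it is inside the slot. Continuing down.

{"name": "step_arm", "arguments": {
  "series": [
    [1,[0,0,0.2],[0,0,0]],
    [1,[0,0,0.4],[0,0,0]],
    [1,[0,0,0.55],[0,0,0]],
    [1,[0,0,0.7],[0,0,0]],
    [1,[0,0,0.75],[0,0,0]]
  ]
}}

```text
time: 11.95
tool_pos: [566.9, -271.1, 108.8]
eef_rot: [-3.141, -0.001, 1.555]
contact_force: [-0.4, -0.1, -0.4]
width: 0.129
grasp_force: 30.0
```

{"name": "step_arm", "arguments": {
  "series": [
    [1,[0,0,0.05],[0,0,0]],
    [1,[0,0,0.1],[0,0,0]],
    [1,[0,0,0.1],[0,0,0]]
  ]
}}

```text
time: 12.25
tool_pos: [567.2, -271.3, 106.5]
eef_rot: [-3.142, -0.0, 1.555]
contact_force: [0.1, -0.2, -1.7]
width: 0.127
grasp_force: 30.0
```

{"name": "step_arm", "arguments": {
  "series": [
    [1,[0,0,0.04],[0,0,0]],
    [1,[0,0,0.08],[0,0,0]],
    [1,[0,0,0.08],[0,0,0]]
  ]
}}

```text
time: 12.55
tool_pos: [567.5, -271.5, 105.1]
eef_rot: [3.141, 0.0, 1.555]
contact_force: [-2.0, 0.7, 3.4]
width: 0.125
grasp_force: 30.0
```

{"name": "step_arm", "arguments": {
  "series": [
    [1,[0,0,0.04],[0,0,0]],
    [1,[0,0,0.06],[0,0,0]],
    [1,[0,0,0.06],[0,0,0]]
  ]
}}

```text
time: 12.85
tool_pos: [567.5, -271.6, 105.1]
eef_rot: [-3.142, 0.0, 1.555]
contact_force: [-5.0, 2.9, 14.2]
width: 0.125
grasp_force: 30.0
```

The floor is reached at z 105.1 with 14 N, so the cartridge is home. Releasing and lifting.

{"name": "step_arm", "arguments": {
  "series": [
    [0.5,[0,0,-0.05],[0,0,0]],
    [0.5,[0,0,-0.05],[0,0,0]],
    [0.5,[0,0,-0.05],[0,0,0]],
    [0.5,[0,0,-0.05],[0,0,0]],
    [0.5,[0,0,-0.05],[0,0,0]]
  ]
}}

```text
time: 13.35
tool_pos: [567.0, -271.2, 103.4]
eef_rot: [-3.141, -0.0, 1.555]
contact_force: [0.3, 0.2, -0.4]
width: 0.487
grasp_force: 0.0
```

{"name": "step_arm", "arguments": {
  "series": [
    [0.5,[0,0,-0.6],[0,0,0]],
    [0.5,[0,0,-1.5],[0,0,0]],
    [0.5,[0,0,-2.7],[0,0,0]],
    [1,[0,0,-3.0],[0,0,0]],
    [1,[0,0,-3.0],[0,0,0]]
  ]
}}

```text
time: 13.85
tool_pos: [568.0, -271.9, 195.6]
eef_rot: [3.139, 0.002, 1.555]
contact_force: [-0.3, 0.2, -0.6]
width: 0.365
grasp_force: 0.0
```

```bash
python3 - <<'E'
from h import *
w=viewer.snapshot("wrist");sc=viewer.snapshot("scene")
go(524,-137,150,1.557)
a=cv2.resize(sc["image"][110:200,180:290],(400,327));b=cv2.resize(w["image"],(400,300))
cv2.imwrite("pics/home.png",np.hstack([a,cv2.copyMakeBorder(b,0,27,0,0,0)]))
# button from scene
for q in(w,sc):
    h=cv2.cvtColor(q["image"],cv2.COLOR_BGR2HSV).astype(int);g=((h[...,0]>40)&(h[...,0]<85)&(h[...,1]>120)).astype(np.uint8);n,l,st,c=cv2.connectedComponentsWithStats(g)
    for i in range(1,n):
        X=ray(q,*c[i],101)
        if st[i,4]>30 and abs(X[1]+137)<40:print("button",X.round(1),st[i])
E
```

```text
shift [4.44, -1.49, 1.41] turn [-0.01, -0.01, -0.02] t 13.95
button [ 525.1 -136.2  101. ] [ 202   27   35   39 1045]
button [ 527.4 -126.6  101. ] [259 160  10   8  69]
```

View pics/home.png

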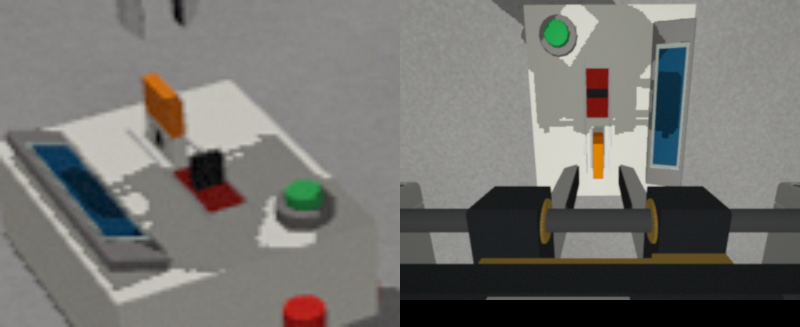

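The cartridge stands home in the slot at scene pixel (225,138), upright. The shutter is open and the button at (263,163) is free. Next, press the button at (524,-136) with closed fingers.

{"name": "step_arm", "arguments": {
  "series": [
    [1,[1.5,-0.5,0],[0,0,0]],
    [1,[3.0,-1.0,0],[0,0,0]],
    [1,[4.47,-1.49,0.5],[0,0,0]],
    [1,[4.47,-1.49,1.4],[0,0,0]],
    [1,[4.47,-1.49,1.4],[0,0,0]]
  ]
}}

```text
time: 14.45
tool_pos: [520.9, -133.8, 146.4]
eef_rot: [-3.132, -0.004, 1.556]
contact_force: [0.4, -0.8, 0.0]
width: 0.005
grasp_force: 0.0
```

{"name": "step_arm", "arguments": {
  "series": [
    [1,[0,0,0],[0,0,0]],
    [1,[0,0,0],[0,0,0]],
    [1,[0,0,0],[0,0,0]]
  ]
}}

```text
time: 14.75
tool_pos: [525.4, -137.6, 152.8]
eef_rot: [3.14, 0.001, 1.554]
contact_force: [-0.1, -0.5, 0.5]
width: 0.001
grasp_force: 0.0
```

```bash
python3 -c "
from h import *
go(524,-136,116,1.557);print(telemetry.state()['width'])"
```

```text
shift [0.05, -0.05, 1.23] turn [0.01, 0.01, -0.02] t 14.75
0.0012872427232301796
```

{"name": "step_arm", "arguments": {
  "series": [
    [1,[0.05,-0.03,0.5],[0,0,0]],
    [1,[0.05,-0.03,0.9],[0,0,0]],
    [1,[0.05,-0.03,1.1],[0,0,0]],
    [1,[0.05,-0.03,1.2],[0,0,0]],
    [1,[0.05,-0.03,1.25],[0,0,0]]
  ]
}}

```text
time: 15.25
tool_pos: [523.4, -134.9, 114.0]
eef_rot: [-3.14, -0.001, 1.555]
contact_force: [-1.8, 0.3, 3.0]
width: 0.004
grasp_force: 1.3
```

{"name": "step_arm", "arguments": {
  "series": [
    [1,[0,0,0.06],[0,0,0]],
    [1,[0,0,0.12],[0,0,0]],
    [1,[0,0,0.17],[0,0,0]],
    [1,[0,0,0.17],[0,0,0]]
  ]
}}

```text
time: 15.65
tool_pos: [523.9, -135.1, 110.2]
eef_rot: [-3.142, 0.0, 1.555]
contact_force: [-3.6, 1.7, 7.7]
width: 0.004
grasp_force: 3.9
```

{"name": "step_arm", "arguments": {
  "series": [
    [1,[0,0,0.06],[0,0,0]],
    [1,[0,0,0.08],[0,0,0]],
    [1,[0,0,0.08],[0,0,0]]
  ]
}}

```text
time: 15.95
tool_pos: [524.1, -135.1, 109.9]
eef_rot: [-3.141, 0.0, 1.555]
contact_force: [-10.3, 3.6, 21.6]
width: 0.003
grasp_force: 10.3
```

{"name": "step_arm", "arguments": {
  "series": [
    [1,[0,0,-0.5],[0,0,0]],
    [1,[0,0,-1.2],[0,0,0]],
    [1,[0,0,-2.5],[0,0,0]],
    [1,[0,0,-3.5],[0,0,0]],
    [1,[0,0,-3.5],[0,0,0]]
  ]
}}

```text
time: 16.45
tool_pos: [526.7, -136.4, 217.3]
eef_rot: [3.132, 0.004, 1.555]
contact_force: [0.4, 0.7, 0.2]
width: 0.005
grasp_force: 0.0
```

```bash
python3 - <<'E'
from h import *
w=viewer.snapshot("wrist");sc=viewer.snapshot("scene")
a=cv2.resize(sc["image"][110:230,180:330],(400,320));b=cv2.resize(w["image"],(400,300))
cv2.imwrite("pics/end.png",np.hstack([a,cv2.copyMakeBorder(b,0,20,0,0,0)]))
E
```

```text
(no output)
```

View pics/end.png

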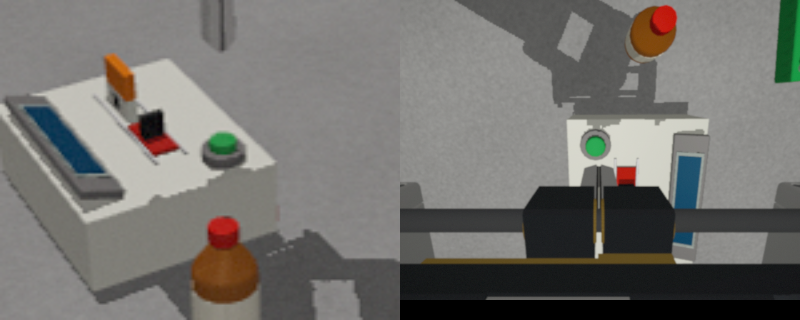

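The button went fully in (hard stop at 21 N) and has sprung back at scene pixel (263,163). The cartridge is home, the shutter is open, the bottle is upright and the arm is clear.

```bash
python3 -c "
from h import *
print(close_job())"
```

```text
the job is handed in; nothing more can be done
None
```

I slid the shutter open to its stop, pushed the orange cartridge fully home, and pressed the start button all the way in; it sprang back. The arm never went near the other cartridges or the bottle, and the job was handed in at about 16.5 s, with no verdict returned.

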